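# Light-guide check with clip-on slit

## Task

Move the sprung clip with the slit shade from its parking strip onto the top edge of the tester's hood plate, so that the shade hangs on the receiver side with its slit in front of the lamp's hole, and let go of it. Then take the rectangular prism out of the rack by its two frosted faces, never touching its clear end windows, and hold it upright midway between lamp and receiver, centred in the beam with the beam passing squarely through both windows. Finish while still holding it there, with the clip still in place, and leave the other light guides and loose things undisturbed.

Things in the scene. Friction and masses are not known exactly. Their poses are not given: they have to be found in the camera images.
- tester: fixed light tester: base 90 x 350 x 12 mm; along its y axis stand a grey lamp (50 mm wide, y -180 to -120 mm, top 113 mm high, snout to the hood 16 mm across), a dark hood plate at y -90, and a grey receiver (50 mm wide, y 110 to 155, top 113 mm, black lens tube out to y 102). The beam runs along +y, 88 mm above the table, through free space. Origin: centre of the underside, on the table
- hood_edge (a point): middle of the top edge of the hood plate, 120 mm above the table; the plate is upright, 4 mm thick (along y), 70 mm wide (along x), with a 16 mm square hole for the beam, centred 32 mm below this point. Axes as the tester's: x along the edge, +y towards the receiver
- beam_mid (a point): point on the beam midway, 90 mm from the hood plate and 88 mm above the table; y is the beam's direction. The prism's middle belongs here
- clip: sprung steel clip like a clothes peg, jaws down, two handles up, with a dark slit shade hanging on its +y side. Origin on the hinge axis (x); z up; jaws and handles open along y. Jaws 20 mm wide, reaching 32 mm below the hinge; parked or rightly seated, a plate's top edge lies 12 mm below the hinge. About 53 g. Squeezed, the shade's half leans out 0.3 rad, so its foot swings out 20 mm
- clip_grip (a point): grasp point between the handles, 30 mm above the hinge. Handles 20 mm wide, splayed to 40 mm over their outsides at their tops (44 mm above the hinge) at rest; squeezed together along y (about 10 N overcomes the spring; grip with 25 N or more) they stop parallel, 15 mm over their outsides
- clip_jaw (a joint): opening of the clip: 0 rad when biting a 4 mm plate, 0.6 squeezed fully open; the jaws then gape 10 mm where the plate's edge belongs and 20 mm at their tips
- slit (a point): centre of the slit in the shade, 45 mm below the hinge and 7 mm to the clip's +y side; the shade is 40 mm wide, 2 mm thick, reaches 66 mm below the hinge, its slit 10 mm wide and 31 mm tall
- strip: fixed aluminium parking strip: base 95 x 70 x 8 mm with an upright plate 95 mm wide (x), 4 mm thick (y), its top edge 70 mm above the table, on which the clip is parked, its shade on the strip's +y side. Origin: centre of the underside, on the table
- prism: clear-ended prism light guide, upright, 60 mm tall, 14 mm between its two whitish frosted faces (+-x, 20 mm wide), 26 mm between its clear end windows (+-y). Origin: centre of its underside; it stands in the rack with its underside 6 mm above the table and its upper 45 mm above the rack. Weighs about 36 g. A good grasp closes along x with the TCP 40 mm above its underside and lifts straight up
- prism_mid (a point): middle of the prism, 30 mm above its underside
- window_a: clear window on the prism's +y end: 10 mm wide (x), 56 mm tall, stands 3 mm proud of the frosted block, set back 2 mm from each frosted face; not to be touched. Its origin is the prism's
- window_b: the same at the -y end
- rack: fixed grey rack 50 (x) x 150 (y) x 21 mm; the prism stands in its middle slot, 15 mm deep with 1 mm clearance all round, frosted faces to the rack's +-x. Origin: centre of the underside, on the table
- round_guide: round light guide, a 13 mm rod 55 mm tall, standing 48 mm from the prism in the rack; leave it there
- blade_guide: flat light guide, 8 x 26 mm and 50 mm tall, standing 48 mm from the prism on the other side of the rack; leave it there
- shell_a: loose white moulded housing, 95 x 26 x 14 mm, lying on the mat; leave alone
- shell_b: second such housing; leave alone
- driver: screwdriver lying on the mat; leave alone
- flux: small closed bottle, 40 mm across, 75 mm tall; leave alone
- tin: small open tin, 56 mm across, 50 mm tall; leave alone
Things that resemble listed ones, but are neither listed nor needed, are in the scene too. Leave any yellow look-alike of the rack alone.

How it is judged:
By the outcome, as a careful person would: the job done as asked, in the order asked, and still so for the second after the job is handed in, while the arm keeps its last pose, push and grip.
It also fails if it takes over 48 s, if anything falls off the work surface, if the arm or the gripper's body presses on something with over 40 N, if the wrist force passes 120 N, or if a joint passes its speed limit or range.

## Robot

A 6-joint arm with a two-finger parallel gripper is mounted at the origin on the work surface. World frame = base frame: x ahead of the robot, y to its left, z up, the work surface at z = 0. Lengths are in m, angles in rad, forces in N, time in s.
With the tool pointing down it reaches from about 0.325 to 0.9 m from the base axis. Payload 3.5 kg.
Tool frame: the origin (TCP) lies between the finger pads, 19 mm behind the fingertips; this is the grasp point; z points along the fingers, y is the line along which they close (so a half turn about z gives the same grasp; the last joint's range is limited). The gripper opens to 85 mm and grips with 20 to 120 N. Pads are 22 mm wide; open, the fingers measure 114 mm over their backs; the gripper's body (76 mm by 85 mm) begins 54 mm behind the grasp point. The pads swing forward as they close: fully open they stand 13 mm farther back than shut.
Start: joints at [-1.376, 0.276, -0.026, 1.268, 0, 1.467], TCP at [0.183, -0.597, 0.25] pointing down, gripper open.
Joint ranges: [-3.12, 3.12], [-0.85, 1.88], [-1.08, 1.24], [-1.95, 2.15], [-1.57, 1.53], [-3.14, 3.14]. Speed limits (rad/s): [2.57, 2.57, 3.14, 3.14, 3.14, 3.14].

## Interface

Orientations are given as [roll, pitch, yaw] about the fixed x, y, z axes, in that order (R = Rz(yaw) Ry(pitch) Rx(roll)).
In Python, from rig import env, optics gives the robot as it stands.
- The arm moves only by the tool drive_tool, never from a script. Its argument "moves" is a list that holds one entry, the list of rows, each a list of 6 numbers: the shift along the tool's x, y, z in units of 25 mm (1.0 is 25 mm), then the turn, a rotation vector about the tool's x, y, z in units of 6 degrees (1.0 is 6 degrees). A call has 1 to 12 rows; each row shifts and turns the commanded pose from where the row before left it, along the tool's axes as they then stand; what a row does not reach is not made up. A row lasts 1/12 s, in which the tool goes at most 41.7 mm and 7.16 degrees, less where a joint would pass 70% of its speed; a pose out of reach is approached as far as the arm can. A call is refused whole if a number of a shift passes 1 or a number of a turn 1, either way. A call with a gripper value outside its range is refused whole. "claw" is the opening, from -1 (shut) to 1 (fully open), set as the call begins (left out, the last holds). The fingers move at their own pace and stop on an object; "force" is the grip in N (left out, the last holds). Time passes only in rows, so rows that do not move let the fingers close. It gives the time, the measured TCP pose, the force, the opening and the grip force at its end, in the units of the state.
- env.observe(): the state, without advancing time (a new reading comes with each control period).
- optics.grab_frame(name): name is "side" or "top"; returns (picture, depth): 420x560x3 uint8, blue, green, red; 420x560 float32, m along the optical axis (not along the pixel's ray), 0 where there is no reading.
- optics.camera_info(name): a dict with "fx", "fy", "cx", "cy" (pixels), "k1" (the pictures are not rectified: a ray, as slopes to the right and down, at radius r is drawn at 1 + k1 r^2 times it, then the intrinsics apply), "view" (4x4, takes a point from world to camera coordinates). Camera axes: x right, y down, z forward; pixel columns grow to the right and rows downward; lengths in m; the calibration is good to about 2 mm. A picture is of the moment at which its call begins. camera_info takes no time and is no camera call.
- env.job_done(): hands the job in; it is judged then, once.
Trained networks look in the newest picture that a camera, given by its name, has taken for a name from the list of things; names that differ only in an ending like _2 or _b are one class to them, and where a whole thing is asked for, a point or a joint stands for the part that bears it (a point fixed in the world has none). Each returns a list of dicts, best first, with "conf" (0 to 1); they miss things now and then, are a little off and sometimes report something else, mostly with a low value. They report only what shows in the picture. A call takes as long as a camera call. They do not tell look-alikes from the thing itself.
- optics.cut_out(camera, query): "region" (420x560 bool, what is visible of it).
- optics.spot_point(camera, query): "at" ([x, y, z] in m, in world coordinates, good to about 4 mm: a listed point, or the origin of a listed thing).
The state is a dict: "t": time; "qpos": joint angles; "joint_vel": joint speeds; "joint_torque": joint torques, N m; "ee_pos": TCP position; "tcp_rot": TCP orientation; "contact_force": force on the tool from outside, world axes, zero at the start; "torque": the same for the moment, N m; "width": finger opening in m; "gripper_force": force on a finger pad.
Only numpy, scipy, OpenCV 4.12 (cv2) and the standard library are available. Lean on these libraries where they do the work, as an engineer would, in place of code of your own. Each camera call takes 0.05 s, during which the arm holds its last target. There are 200 camera calls.

## Working session

There is one attempt and no reset: what is moved stays moved. The work goes in short steps, Python scripts to look and compute and a tool call to move; the robot and the scene stay as the last step left them, time stands still between calls to the robot, and variables do not carry over. Pictures are saved under pics/ and viewed, at most 11 in all, crops included, and the job is handed in when it is done.

Besides the shell and the picture viewer there is one more tool, called after "Call:" as a command line: name --argument value ..., lists and objects as JSON in quotes. drive_tool: Moves the arm, as the interface text tells. Its arguments: {"type":"object","properties":{"moves":{"type":"array","items":{"type":"array","items":{"type":"array","items":{"type":"number"}}}},"claw":{"type":"number"},"force":{"type":"number"}},"required":["moves"]}

```bash
ls; mkdir -p pics; python3 - <<'E'
from rig import env, optics
import cv2
s=env.observe(); print({k:s[k] for k in('t','ee_pos','tcp_rot','width')})
for c in('side','top'):
    p,d=optics.grab_frame(c); cv2.imwrite(f'pics/{c}0.png',p)
    i=optics.camera_info(c); print(c,{k:i[k] for k in('fx','cx','cy','k1')}); print(i['view'].round(3) if hasattr(i['view'],'round') else i['view'])
    for q in('tester','hood_edge','beam_mid','clip','clip_grip','slit','strip','prism','prism_mid','rack','round_guide','blade_guide'):
        print(c,q,[(round(o['conf'],2),[round(float(v),3) for v in o['at']]) for o in optics.spot_point(c,q)][:3])
print(env.observe()['t'])
E
```

```text
pics
{'t': 0.0, 'ee_pos': array([ 0.18325493, -0.5967719 ,  0.24884345]), 'tcp_rot': array([-3.13939112e+00, -2.50185781e-04,  2.97818561e-01]), 'width': 0.08546935649025379}
side {'fx': 379.53713076358713, 'cx': 272.2357020154086, 'cy': 211.29657822372192, 'k1': 0.005050823901911066}
[[-0.99  -0.137 -0.02   0.517]
 [-0.057  0.536 -0.842  0.049]
 [ 0.126 -0.833 -0.539  1.22 ]
 [ 0.     0.     0.     1.   ]]
side tester [(0.69, [0.637, -0.044, -0.0])]
side hood_edge [(0.95, [0.652, -0.131, 0.119])]
side beam_mid [(0.8, [0.642, -0.042, 0.089])]
side clip [(0.72, [0.468, -0.146, 0.079]), (0.62, [0.463, 0.166, 0.005])]
side clip_grip [(0.7, [0.466, -0.148, 0.036]), (0.52, [0.462, -0.152, 0.113]), (0.45, [0.641, -0.047, 0.09])]
side slit [(0.49, [0.468, -0.145, 0.037]), (0.32, [0.471, -0.151, -0.002])]
side strip [(0.93, [0.471, -0.151, -0.004])]
side prism [(0.63, [0.641, 0.358, -0.001]), (0.44, [0.46, 0.212, 0.007])]
side prism_mid [(0.4, [0.455, 0.217, 0.035])]
side rack [(0.96, [0.32, 0.627, 0.0]), (0.55, [0.456, 0.212, 0.004]), (0.35, [0.471, -0.154, -0.004])]
side round_guide [(0.61
[... 276 characters left out ...]

 [ 0.     0.     0.     1.   ]]
top tester [(0.82, [0.639, -0.044, -0.003])]
top hood_edge [(0.58, [0.652, -0.128, 0.116])]
top beam_mid [(0.74, [0.637, -0.047, 0.091])]
top clip [(0.43, [0.463, -0.146, 0.084])]
top clip_grip [(0.47, [0.464, -0.153, 0.111])]
top slit [(0.65, [0.469, -0.148, 0.035])]
top strip [(0.84, [0.474, -0.149, 0.001]), (0.73, [0.637, -0.043, -0.001])]
top prism [(0.42, [0.466, -0.147, 0.084]), (0.37, [0.457, 0.213, 0.006])]
top prism_mid [(0.39, [0.457, 0.213, 0.032]), (0.16, [0.67, -0.364, -0.003])]
top rack [(0.89, [0.452, 0.216, 0.002]), (0.61, [0.323, 0.625, 0.003])]
top round_guide [(0.55, [0.445, 0.265, 0.006])]
top blade_guide [(0.4, [0.466, 0.169, 0.002])]
1.3
```

View pics/side0.png

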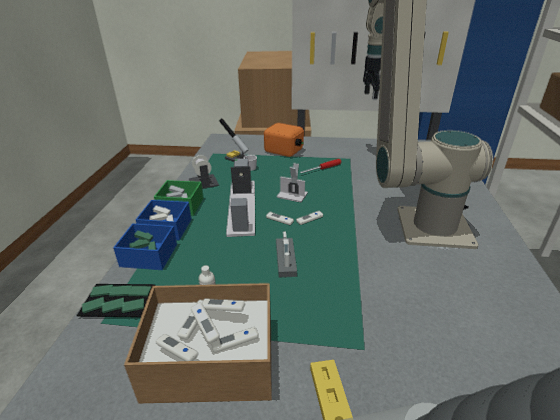

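View pics/top0.png

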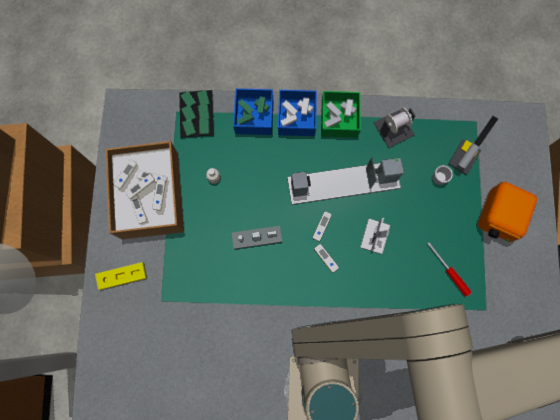

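The side view shows the tester at (240,200) with its hood at (241,178). The clip on the strip is at (293,187), its shade facing the camera (+y). The grey rack is at (287,255). The top view shows the tester at (345,184), the hood at (372,170), the strip and clip at (376,236), and the grey rack at (257,237).

Possible mix-ups:
- **Rack:** the yellow one at top (120,276) is a look-alike; I choose the grey one.
- **Prism:** the three things in the grey rack are at top (240,239), (256,237) and (272,234); the prism is the middle one.
- **Clip:** the black stand at (397,125) could be confused with it; I choose the clip on the aluminium strip.

Next I'll measure accurately and take one close crop.

```bash
cat > h.py <<'E'
import numpy as np, cv2
from rig import env, optics
def cloud(c,n=4):
    F=[optics.grab_frame(c) for _ in range(n)]
    D=np.stack([f[1] for f in F]).astype(float); D[D==0]=np.nan
    d=np.nanmedian(D,0); i=optics.camera_info(c)
    K=np.array([[i['fx'],0,i['cx']],[0,i['fy'],i['cy']],[0,0,1.]])
    v,u=np.mgrid[:420,:560].astype(float)
    r=cv2.undistortPoints(np.stack([u,v],-1).reshape(-1,1,2),K,np.array([i['k1'],0,0,0,0.])).reshape(420,560,2)
    P=np.dstack([r*d[...,None],d]); V=np.array(i['view'])
    return F[-1][0],(P-V[:3,3])@V[:3,:3]
def sel(W,c,r,z0,z1):
    with np.errstate(invalid='ignore'):
        m=(np.hypot(W[...,0]-c[0],W[...,1]-c[1])<r)&(W[...,2]>z0)&(W[...,2]<z1)
    return m
def rect(W,m):
    n,l,st,_=cv2.connectedComponentsWithStats(m.astype(np.uint8),connectivity=8)
    p=W[m][:,:2].astype(np.float32)
    (cx,cy),(w,h),a=cv2.minAreaRect(p*1000)
    return len(p),round(cx,1),round(cy,1),round(w,1),round(h,1),round(a,2),W[m][:,2].mean().round(4)
E
python3 - <<'E'
from h import *
np.seterr(all='ignore')
out=[]
for c,box in(('top',(215,140,420,275)),('side',(215,150,330,285))):
    p,W=cloud(c); np.save(f'W_{c}.npy',W)
    print(c,'mat z',np.nanmedian(W[sel(W,(.55,.1),.08,-.05,.005)][:,2]))
    for n,ctr,r,z0,z1 in(('tbase',(.639,-.044),.19,.007,.017),('hood',(.652,-.13),.045,.1155,.126),('lamptop',(.66,-.19),.05,.108,.1155),('rec',(.62,.088),.045,.1,.12),('tall',(.639,-.044),.2,.007,.2),
      ('sbase',(.472,-.15),.07,.004,.012),('stripedge',(.472,-.15),.06,.062,.073),('cliptop',(.468,-.147),.045,.078,.2),('rack',(.455,.214),.09,.015,.025),('prism',(.457,.213),.022,.055,.075),('rod',(.445,.266),.02,.05,.07),('blade',(.466,.168),.02,.045,.07)):
        m=sel(W,ctr,r,z0,z1)
        print(c,n,rect(W,m) if m.sum()>2 else None)
    x0,y0,x1,y1=box; q=cv2.resize(p[y0:y1,x0:x1],None,fx=780/(x1-x0) if c=='top' else 3,fy=780/(x1-x0) if c=='top' else 3,interpolation=cv2.INTER_CUBIC); cv2.imwrite(f'pics/{c}_crop.png',q); print(q.shape)
E
```

```text
top mat z 0.001618144289757718
top tbase (2470, 629.9, -31.7, 375.6, 341.8, 37.31, np.float64(0.0125))
top hood (42, 652.6, -136.9, 37.7, 64.4, 81.08, np.float64(0.1198))
top lamptop (284, 664.0, -189.5, 49.7, 58.5, 8.97, np.float64(0.1125))
top rec (277, 612.7, 84.0, 50.2, 53.1, 10.45, np.float64(0.1114))
top tall (4382, 641.3, -48.4, 367.1, 393.5, 84.9, np.float64(0.039))
top sbase (560, 471.4, -148.2, 129.6, 132.2, 1.08, np.float64(0.0079))
top stripedge (42, 469.6, -153.6, 9.3, 93.5, 77.33, np.float64(0.069))
top cliptop (103, 462.7, -152.5, 40.8, 20.3, 76.56, np.float64(0.1065))
top rack (647, 453.3, 214.1, 51.2, 150.0, 10.13, np.float64(0.0215))
top prism (43, 453.3, 213.4, 15.0, 24.9, 8.34, np.float64(0.0657))
top rod (19, 444.0, 261.6, 11.7, 10.7, 48.4, np.float64(0.0598))
top blade (27, 461.2, 165.9, 8.2, 24.2, 13.08, np.float64(0.0559))
(514, 780, 3)
side mat z 0.00020953766672804878
side tbase (841, 623.8, -44.0, 332.8, 351.2, 65.97, np.float64(0.0113))
side hood (26, 650.7, -126.1, 67.5, 5.4, 8.66, np.float64(0.118))
side lamptop (97, 662.8, -184.3, 47.3, 56.7, 10.3, np.float64(0.1107))
side rec (162, 611.6, 91.8, 46.6, 45.5, 11.29, np.float64(0.1096))
side tall (2704, 636.0, -40.3, 398.1, 335.1, 34.03, np.float64(0.0486))
side sbase (174, 469.1, -147.7, 70.5, 94.2, 73.68, np.float64(0.0075))
side stripedge (63, 470.4, -149.4, 11.6, 93.4, 77.03, np.float64(0.067))
side cliptop (101, 462.5, -146.6, 40.4, 20.4, 74.42, np.float64(0.1053))
side rack (471, 452.7, 216.8, 50.0, 151.3, 10.27, np.float64(0.0204))
side prism (43, 452.0, 216.9, 13.5, 26.6, 15.41, np.float64(0.063))
side rod (26, 444.6, 265.1, 10.7, 11.6, 42.66, np.float64(0.057))
side blade (22, 460.7, 170.6, 6.9, 25.0, 14.79, np.float64(0.0536))
(405, 345, 3)
```

View pics/top_crop.png

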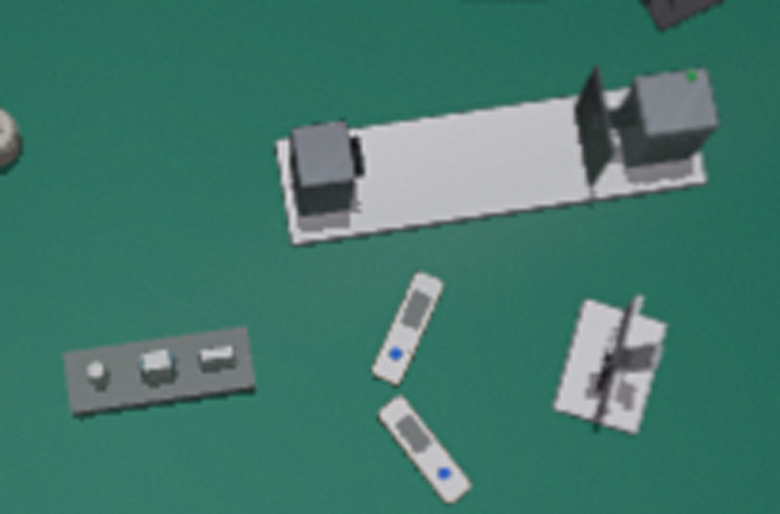

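The crop shows the grey rack with rod (97,372), prism (158,365) and blade (217,357). The clip is on the strip at (612,360) and the hood plate at (593,130). Next I'll refine poses by oriented fits.

```bash
python3 - <<'E'
from h import *
np.seterr(all='ignore')
for c in('top','side'):
    W=np.load(f'W_{c}.npy')
    r=rect(W,sel(W,(.613,.086),.05,.105,.12)); l=rect(W,sel(W,(.663,-.187),.05,.105,.1155))
    print(c,'rec',r,'lamp',l,'yaw',np.degrees(np.arctan2(-(r[1]-l[1]),r[2]-l[2])))
    def orient(ctr,yaw,hx,hy,z0,z1,name):
        R=np.array([[np.cos(yaw),-np.sin(yaw)],[np.sin(yaw),np.cos(yaw)]])
        L=(W[...,:2]-ctr)@R
        m=(abs(L[...,0])<hx)&(abs(L[...,1])<hy)&(W[...,2]>z0)&(W[...,2]<z1)
        l=L[m]; e=np.percentile(l,[1,99],axis=0); mid=np.array(ctr)+R@e.mean(0)
        print(c,name,len(l),rect(W,m),'ext mm',((e[1]-e[0])*1e3).round(1),'mid',mid.round(4))
    orient((.639,-.044),.183,.06,.2,.006,.018,'tbase')
    orient((.652,-.13),.183,.045,.012,.116,.126,'hoodtop')
    orient((.652,-.13),.183,.045,.012,.03,.126,'hoodall')
    orient((.471,-.15),-.25,.055,.045,.004,.0125,'sbase')
    orient((.470,-.151),-.25,.055,.012,.06,.075,'sedge')
    orient((.463,-.149),-.25,.02,.03,.112,.14,'handles')
    orient((.463,-.149),-.25,.03,.03,.08,.14,'clipup')
    for q in('hood_edge','beam_mid','clip_grip','prism_mid'):
        a=[o[0]['at'] for o in (optics.spot_point(c,q) for _ in range(1)) if o]; print(c,q,np.round(a,4))
E
```

```text
top rec (254, 612.6, 84.6, 50.2, 51.6, 10.54, np.float64(0.1121)) lamp (295, 664.0, -189.5, 49.8, 58.4, 9.15, np.float64(0.1123)) yaw 10.620917353328217
top tbase 2124 (2124, 635.8, -42.8, 113.9, 388.7, 12.28, np.float64(0.0127)) ext mm [ 89.3 337.8] mid [ 0.6375 -0.0498]
top hoodtop 39 (39, 653.8, -131.7, 68.9, 4.7, 10.23, np.float64(0.1201)) ext mm [68.1  4.8] mid [ 0.6538 -0.1317]
top hoodall 187 (187, 654.0, -134.7, 70.6, 11.5, 10.5, np.float64(0.0837)) ext mm [69.9  5.9] mid [ 0.6534 -0.132 ]
top sbase 508 (508, 471.4, -149.4, 85.8, 109.0, 77.29, np.float64(0.0084)) ext mm [100.4  78.3] mid [ 0.4726 -0.1506]
top sedge 49 (49, 469.6, -153.6, 9.3, 93.5, 77.33, np.float64(0.0689)) ext mm [92.9  7.8] mid [ 0.4692 -0.1539]
top handles 41 (41, 462.1, -152.6, 41.0, 19.5, 79.06, np.float64(0.1219)) ext mm [19.1 40.1] mid [ 0.4629 -0.1526]
top clipup 102 (102, 462.7, -152.5, 40.8, 20.3, 76.56, np.float64(0.1067)) ext mm [20.2 39.3] mid [ 0.4629 -0.1527]
top hood_edge [[ 0.6549 -0.1298  0.1169]]
top beam_mid [[ 0.6349 -0.0464  0.0891]]
top clip_grip [[ 0.4672 -0.152   0.1089]]
top prism_m
[... 456 characters left out ...]
, 14.4, 8.38, np.float64(0.0762)) ext mm [68.7 11.2] mid [ 0.6521 -0.129 ]
side sbase 175 (175, 469.1, -147.7, 70.5, 94.2, 73.68, np.float64(0.0075)) ext mm [94.  65.2] mid [ 0.4693 -0.1455]
side sedge 81 (81, 470.4, -149.4, 11.6, 93.4, 77.03, np.float64(0.0662)) ext mm [92.6 11.2] mid [ 0.47   -0.1495]
side handles 38 (38, 462.5, -146.7, 40.4, 19.7, 75.75, np.float64(0.1188)) ext mm [19.4 39.2] mid [ 0.4623 -0.147 ]
side clipup 97 (97, 462.5, -146.6, 40.4, 20.4, 74.42, np.float64(0.1063)) ext mm [20.  37.2] mid [ 0.4622 -0.1474]
side hood_edge [[0.4458 0.263  0.0058]]
side beam_mid [[ 0.6397 -0.0431  0.0908]]
side clip_grip [[ 0.462  -0.1496  0.1136]]
side prism_mid [[0.4554 0.2174 0.0347]]
```

```bash
cat >> h.py <<'E'
from scipy.spatial.transform import Rotation as Ro
from scipy.optimize import least_squares
def plan(p,yaw,n):
    """constant row, repeated n times, leading to tool-down pose (p,yaw)"""
    s=env.observe(); R0=Ro.from_euler('xyz',s['tcp_rot']); R1=Ro.from_euler('xyz',[np.pi,0,yaw])
    w=(R0.inv()*R1).as_rotvec()/n
    M=sum((R0*Ro.from_rotvec(w*k)).as_matrix() for k in range(n))
    v=np.linalg.solve(M,np.array(p)-s['ee_pos'])
    print('t',round(s['t'],2),'pos',s['ee_pos'].round(4),'rot',s['tcp_rot'].round(3),'row x',n,(v/.025).round(3).tolist(),(np.degrees(w)/6).round(3).tolist())
E
python3 -c "
from h import *
plan([.4625,-.15,.25],-.24,20)
plan([.4625,-.15,.25],-.24,24)"
```

```text
t 2.1 pos [ 0.1834 -0.5975  0.25  ] rot [-3.142 -0.     0.298] row x 20 [0.603, -0.881, 0.0] [-0.0, -0.0, 0.257]
t 2.1 pos [ 0.1834 -0.5975  0.25  ] rot [-3.142 -0.     0.298] row x 24 [0.501, -0.735, 0.0] [-0.0, -0.0, 0.214]
```

Call:
drive_tool --moves '[[[0.5,-0.735,0,0,0,0.214],[0.5,-0.735,0,0,0,0.214],[0.5,-0.735,0,0,0,0.214],[0.5,-0.735,0,0,0,0.214],[0.5,-0.735,0,0,0,0.214],[0.5,-0.735,0,0,0,0.214],[0.5,-0.735,0,0,0,0.214],[0.5,-0.735,0,0,0,0.214],[0.5,-0.735,0,0,0,0.214],[0.5,-0.735,0,0,0,0.214],[0.5,-0.735,0,0,0,0.214],[0.5,-0.735,0,0,0,0.214]]]' --claw 1 --force 30

```text
t: 3.1
ee_pos: [0.2928, -0.354, 0.2502]
tcp_rot: [3.141, -0.0, 0.028]
contact_force: [-0.6, 0.4, 0.9]
width: 0.0857
gripper_force: 0.0
```

Call:
drive_tool --moves '[[[0.5,-0.735,0,0,0,0.214],[0.5,-0.735,0,0,0,0.214],[0.5,-0.735,0,0,0,0.214],[0.5,-0.735,0,0,0,0.214],[0.5,-0.735,0,0,0,0.214],[0.5,-0.735,0,0,0,0.214],[0.5,-0.735,0,0,0,0.214],[0.5,-0.735,0,0,0,0.214],[0.5,-0.735,0,0,0,0.214],[0.5,-0.735,0,0,0,0.214],[0.5,-0.735,0,0,0,0.214],[0.5,-0.735,0,0,0,0.214]]]'

```text
t: 4.1
ee_pos: [0.4627, -0.1493, 0.2502]
tcp_rot: [3.141, -0.0, -0.241]
contact_force: [0.1, -0.4, -0.4]
width: 0.0853
gripper_force: 0.0
```

```bash
python3 -c "
from h import *
plan([.4625,-.15,.112],-.24,8)
p,_=optics.grab_frame('side'); cv2.imwrite('pics/s1.png',cv2.resize(p[100:240,230:350],None,fx=4,fy=4,interpolation=cv2.INTER_CUBIC))
plan([.4625,-.15,.112],-.24,8)
"
```

```text
t 4.1 pos [ 0.4627 -0.1493  0.2502] rot [ 3.141 -0.    -0.241] row x 8 [-0.0, 0.004, 0.691] [0.0, -0.0, -0.001]
t 4.15 pos [ 0.4653 -0.1476  0.2503] rot [-3.139e+00 -3.000e-03 -2.390e-01] row x 8 [-0.012, 0.016, 0.692] [-0.003, -0.003, 0.001]
```

View pics/s1.png

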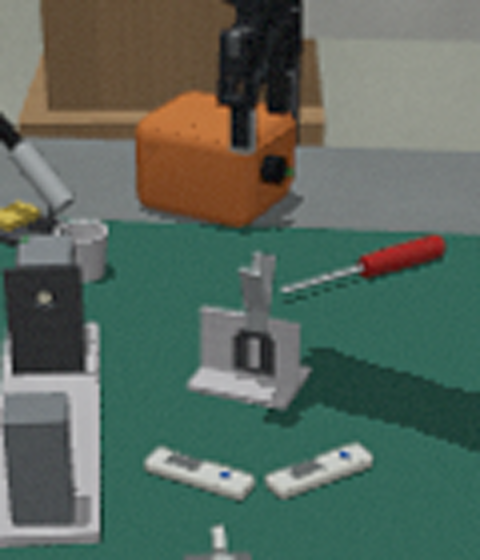

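The crop shows the gripper at (260,100) above the clip on the strip (255,290), with the shade on the camera side (+y). This confirms the choice of clip. Descending now.

Call:
drive_tool --moves '[[[0,0.02,0.7,0,0,0],[0,0.01,0.7,0,0,0],[0,0,0.7,0,0,0],[0,0,0.7,0,0,0],[0,0,0.7,0,0,0],[0,0,0.7,0,0,0],[0,0,0.7,0,0,0],[0,0,0.6,0,0,0],[0,0,0,0,0,0],[0,0,0,0,0,0],[0,0,0,0,0,0]]]'

```text
t: 5.07
ee_pos: [0.4625, -0.1513, 0.1134]
tcp_rot: [3.141, -0.001, -0.24]
contact_force: [0.1, 0.3, 0.1]
width: 0.0854
gripper_force: 0.0
```

```bash
python3 -c "
from h import *
np.seterr(all='ignore')
plan([.4625,-.15,.112],-.24,1)
for c in('top','side'):
    p,W=cloud(c,1); cv2.imwrite(f'pics/{c}2.png',cv2.resize(p[190:270,330:430] if c=='top' else p[140:210,255:335],None,fx=6,fy=6,interpolation=cv2.INTER_CUBIC))
"; python3 -c "
import cv2,numpy as np
a=cv2.imread('pics/top2.png');b=cv2.imread('pics/side2.png')
b=cv2.resize(b,(600,525))[:480]; a=cv2.resize(a,(600,480))
cv2.imwrite('pics/g2.png',cv2.resize(np.hstack([a,b]),(800,320)))"
```

```text
t 5.07 pos [ 0.4625 -0.1513  0.1134] rot [ 3.141e+00 -1.000e-03 -2.400e-01] row x 1 [-0.012, -0.052, 0.055] [0.003, -0.012, -0.0]h.py:6: RuntimeWarning: All-NaN slice encountered
  d=np.nanmedian(D,0); i=optics.camera_info(c)
```

View pics/g2.png

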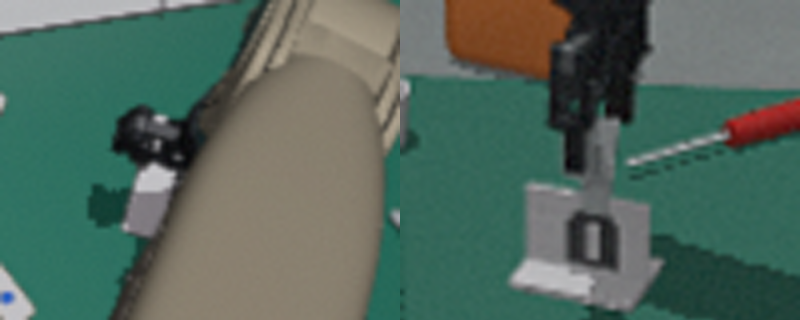

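The left half is mostly hidden by the arm. The right half shows the clip's handles at (603,140) between the fingertips at (575,165) and (620,120). Closing now.

Call:
drive_tool --moves '[[[0,-0.04,0.05,0,0,0],[0,0,0,0,0,0],[0,0,0,0,0,0],[0,0,0,0,0,0],[0,0,0,0,0,0],[0,0,0,0,0,0],[0,0,0,0,0,0],[0,0,0,0,0,0],[0,0,0,0,0,0],[0,0,0,0,0,0],[0,0,0,0,0,0],[0,0,0,0,0,0]]]' --claw -1 --force 35

```text
t: 6.17
ee_pos: [0.4621, -0.15, 0.1112]
tcp_rot: [-3.142, 0.0, -0.24]
contact_force: [0.2, 0.7, 0.6]
width: 0.0133
gripper_force: 40.7
```

Call:
drive_tool --moves '[[[0,0,-0.3,0,0,0],[0,0,-0.5,0,0,0],[0,0,-0.7,0,0,0],[0,0,-0.8,0,0,0],[0,0,-0.8,0,0,0],[0,0,-0.8,0,0,0],[0,0,-0.8,0,0,0],[0,0,-0.8,0,0,0],[0,0,0,0,0,0],[0,0,0,0,0,0]]]'

```text
t: 7.0
ee_pos: [0.4631, -0.1505, 0.2504]
tcp_rot: [3.141, -0.004, -0.24]
contact_force: [-0.1, 0.2, -1.8]
width: 0.0135
gripper_force: 40.7
```

```bash
python3 -c "
from h import *
plan([.6523,-.1293,.25],.183,12)
p,_=optics.grab_frame('side'); cv2.imwrite('pics/s3.png',cv2.resize(p[90:210,220:340],None,fx=5,fy=5,interpolation=cv2.INTER_CUBIC))
for q in('clip','slit','strip'): print(q,[(o['conf'],np.round(o['at'],4)) for o in optics.spot_point('side',q)][:2])
"
```

```text
t 7.0 pos [ 0.4631 -0.1505  0.2504] rot [ 3.141 -0.004 -0.24 ] row x 12 [0.631, -0.1, 0.002] [0.001, -0.003, -0.337]
clip [(0.48, array([ 0.4674, -0.1461,  0.213 ]))]
slit [(0.59, array([ 0.4687, -0.1326,  0.1707]))]
strip [(0.59, array([ 0.4724, -0.1509, -0.0014]))]
```

View pics/s3.png

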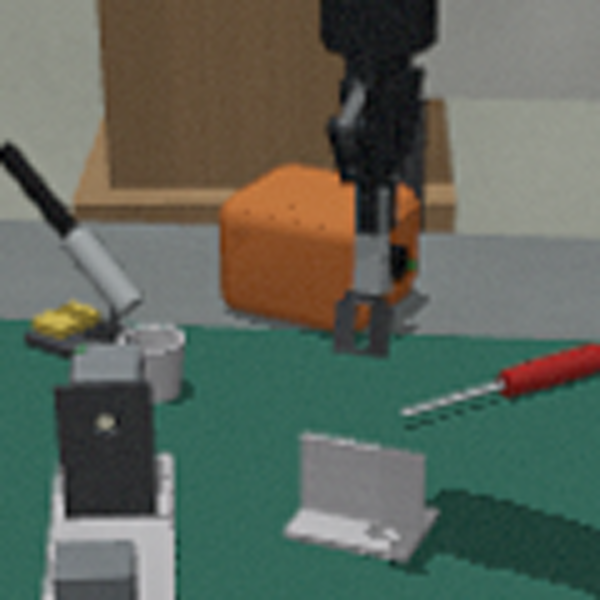

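The clip hangs in the gripper at (372,290), shade open and centred under the fingers. The strip at (362,490) is empty. Moving over the hood.

Call:
drive_tool --moves '[[[0.631,-0.1,0,0,0,-0.337],[0.631,-0.1,0,0,0,-0.337],[0.631,-0.1,0,0,0,-0.337],[0.631,-0.1,0,0,0,-0.337],[0.631,-0.1,0,0,0,-0.337],[0.631,-0.1,0,0,0,-0.337],[0.631,-0.1,0,0,0,-0.337],[0.631,-0.1,0,0,0,-0.337],[0.631,-0.1,0,0,0,-0.337],[0.631,-0.1,0,0,0,-0.337],[0.631,-0.1,0,0,0,-0.337],[0.631,-0.1,0,0,0,-0.337]]]'

```text
t: 8.2
ee_pos: [0.6512, -0.1285, 0.2468]
tcp_rot: [-3.14, 0.003, 0.185]
contact_force: [0.0, -0.9, -0.4]
width: 0.0129
gripper_force: 40.7
```

Call:
drive_tool --moves '[[[0,0,0,0,0,0],[0,0,0,0,0,0],[0,0,0,0,0,0]]]'

```text
t: 8.45
ee_pos: [0.6501, -0.1288, 0.2475]
tcp_rot: [-3.141, 0.003, 0.183]
contact_force: [-0.3, 0.4, -1.2]
width: 0.0132
gripper_force: 40.7
```

```bash
python3 - <<'E'
from h import *
np.seterr(all='ignore')
plan([.6523,-.1293,.25],.183,1)
s=env.observe(); th=.183; R=np.array([[np.cos(th),-np.sin(th)],[np.sin(th),np.cos(th)]])
for c in('top','side'):
    p,W=cloud(c,3); np.save(f'W2_{c}.npy',W); cv2.imwrite(f'pics/{c}4.png',p)
    L=(W[...,:2]-[.6523,-.1293])@R
    for z0,z1 in((.115,.126),(.145,.16),(.16,.18),(.18,.2),(.2,.22),(.22,.24),(.24,.26),(.26,.3)):
        m=(abs(L[...,0])<.05)&(abs(L[...,1])<(.06 if z0>.13 else .012))&(W[...,2]>z0)&(W[...,2]<z1)
        if m.sum()>3:
            l=L[m]*1e3; print(c,z0,m.sum(),'x',np.percentile(l[:,0],[2,98]).round(1),'y',np.percentile(l[:,1],[2,98]).round(1))
    for q in('hood_edge','clip','slit'): print(c,q,[(round(o['conf'],2),np.round(np.r_[((o['at'][:2]-np.array([.6523,-.1293]))@R)*1e3,o['at'][2]*1e3],1)) for o in optics.spot_point(c,q)][:2])
plan([.6523,-.1293,.25],.183,1)
E
python3 -c "
import cv2,numpy as np
a=cv2.imread('pics/top4.png')[130:230,320:420];b=cv2.imread('pics/side4.png')[80:220,180:320]
f=lambda q:cv2.resize(q,(400,400),interpolation=cv2.INTER_CUBIC)
cv2.imwrite('pics/g4.png',np.hstack([f(a),f(b)]))"
```

```text
t 8.45 pos [ 0.6501 -0.1288  0.2475] rot [-3.141e+00  3.000e-03  1.830e-01] row x 1 [0.083, 0.036, -0.099] [-0.01, 0.025, -0.001]
top 0.145 9 x [-3.4 15.6] y [24.3 27.3]
top 0.16 20 x [ 2.6 17.4] y [19.1 26.8]
top 0.18 4 x [ 9.3 15.4] y [17.7 20.2]
top 0.26 17 x [-15.9   3.7] y [28.6 45.4]
top hood_edge [(0.65, array([  1. ,   0.7, 116.7]))]
top clip [(0.36, array([  0.8,   2.6, 209.5]))]
top slit [(0.61, array([ -1.4,  20. , 171.3]))]
side 0.115 28 x [-32.8  32.6] y [-0.4  5.4]
side 0.145 24 x [-19.6  18.2] y [27.3 32.3]
side 0.16 58 x [-20.7  17.6] y [20.2 29.2]
side 0.18 54 x [-17.8  15.9] y [-6.4 22.8]
side 0.2 34 x [-9.4  8.4] y [ 7.  12.4]
side 0.22 33 x [-14.1   8. ] y [-2.6 21.5]
side 0.24 39 x [-14.1   8.9] y [-4.5 27.2]
side 0.26 73 x [-17.9   8.4] y [14.7 56.7]
side hood_edge [(0.89, array([ -3.2,  -4. , 120.4]))]
side clip [(0.47, array([  2.5,   1.9, 211.1]))]
side slit [(0.74, array([  1.8,  21.2, 173.3]))]
t 9.05 pos [ 0.6512 -0.1289  0.2489] rot [ 3.141 -0.     0.183] row x 1 [0.041, 0.022, -0.044] [0.001, -0.001, 0.003]
```

View pics/g4.png

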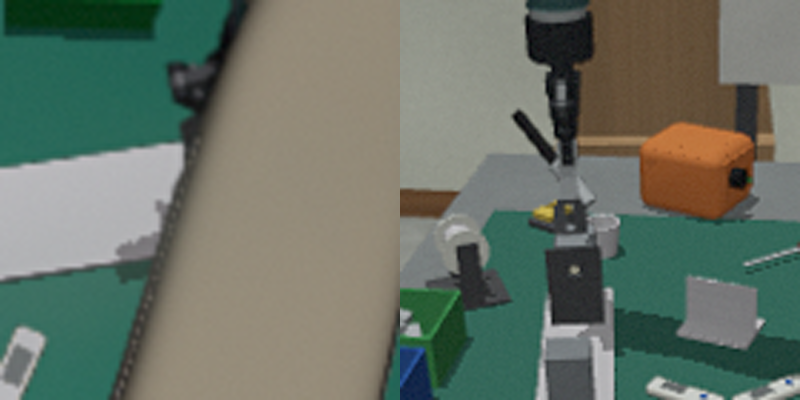

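The left half is mostly hidden by the arm. The right half shows the clip above the hood, with the hood at (575,280) and the shade over the lamp at (570,210). Both networks report the clip about 7 mm lower in the grip than planned, so I'm checking its height.

```bash
python3 - <<'E'
from h import *
np.seterr(all='ignore')
th=.183; R=np.array([[np.cos(th),-np.sin(th)],[np.sin(th),np.cos(th)]])
for c in('side','top'):
    W=np.load(f'W2_{c}.npy'); L=(W[...,:2]-[.6523,-.1293])@R*1e3; Z=W[...,2]*1e3
    m=(abs(L[...,0])<24)&(L[...,1]>4)&(L[...,1]<40)&(Z>130)&(Z<228)
    l=np.c_[L[m],Z[m]]; print(c,len(l),'zmin',np.sort(l[:,2])[:8].round(1))
    s=l[(l[:,2]<195)&(l[:,1]>15)]; k=np.polyfit(s[:,2],s[:,1],1); print('slope',k[0].round(3),'y at z=170',np.polyval(k,170).round(1), 'resid',np.std(s[:,1]-np.polyval(k,s[:,2])).round(2))
    for z in range(146,232,4):
        a=l[abs(l[:,2]-z)<2]
        if len(a): print(z,len(a),'y',np.median(a[:,1]).round(1),'x',a[:,0].min().round(1),a[:,0].max().round(1))
    for q in('clip','clip_grip','slit'): print(c,q,[(round(o['conf'],2),np.round(np.r_[((o['at'][:2]-np.array([.6523,-.1293]))@R)*1e3,o['at'][2]*1e3],1)) for o in optics.spot_point(c,q)][:2])
E
```

```text
side 179 zmin [150.7 151.8 152.7 153.5 153.8 153.8 154.4 154.8]
slope -0.316 y at z=170 24.8 resid 1.78
150 2 y 28.9 x 14.9 18.5
154 12 y 30.5 x -19.5 14.6
158 10 y 29.0 x -19.7 17.9
162 13 y 26.9 x -20.1 17.7
166 11 y 24.8 x -20.1 17.6
170 12 y 25.7 x -20.5 17.2
174 9 y 23.3 x -20.7 16.9
178 13 y 22.0 x -20.9 16.7
182 12 y 20.3 x -21.1 16.7
186 12 y 19.5 x -17.8 16.1
190 10 y 19.4 x -14.7 12.4
194 8 y 14.9 x -8.1 9.0
198 9 y 12.4 x -8.3 8.6
202 6 y 12.1 x -8.3 8.4
206 7 y 10.5 x -8.6 8.3
210 10 y 8.6 x -9.0 8.1
214 4 y 8.7 x -2.4 4.4
218 7 y 9.5 x -9.5 7.5
222 7 y 9.9 x -9.8 7.2
226 5 y 9.6 x -9.9 6.8
side clip [(0.47, array([  2.5,   1.9, 211.1]))]
side clip_grip [(0.46, array([  0.5,  -9.3, 239. ]))]
side slit [(0.74, array([  1.8,  21.2, 173.3]))]
top 33 zmin [150.  150.2 153.4 155.  155.8 156.1 156.5 156.8]
slope -0.264 y at z=170 22.2 resid 1.15
150 2 y 26.7 x -3.5 11.8
154 3 y 26.9 x -2.4 13.9
158 4 y 26.5 x 0.5 16.0
162 8 y 24.2 x 2.4 16.9
166 1 y 24.6 x 6.1 6.1
170 3 y 22.2 x 5.0 16.9
174 5 y 21.1 x 2.8 15.3
178 3 y 20.4 x 5.4 17.7
182 3 y 19.3 x 9.2 15.6
186 1 y 17.9 x 11.1 11.1
top clip [(0.36, array([  0.8,   2.6, 209.5]))]
top clip_grip []
top slit [(0.61, array([ -1.4,  20. , 171.3]))]
```

Hinge height is about 0.2135, so the TCP sits about 35.5 mm above it. I target TCP z ≈ 0.1675 and shift x by +1 mm.

Call:
drive_tool --moves '[[[0.04,0,0.4,0,0,0],[0,0,0.4,0,0,0],[0,0,0.4,0,0,0],[0,0,0.4,0,0,0],[0,0,0.4,0,0,0],[0,0,0.3,0,0,0],[0,0,0.3,0,0,0],[0,0,0.2,0,0,0],[0,0,0.1,0,0,0],[0,0,0,0,0,0],[0,0,0,0,0,0]]]'

```text
t: 10.27
ee_pos: [0.6524, -0.1288, 0.1766]
tcp_rot: [3.141, -0.0, 0.183]
contact_force: [0.2, -0.0, -0.3]
width: 0.0131
gripper_force: 40.7
```

Call:
drive_tool --moves '[[[0,0,0,0,0,0],[0,0,0,0,0,0]]]'

```text
t: 10.43
ee_pos: [0.6527, -0.1289, 0.1771]
tcp_rot: [3.141, -0.001, 0.183]
contact_force: [-0.2, -0.1, -0.7]
width: 0.013
gripper_force: 40.7
```

```bash
python3 - <<'E'
from h import *
np.seterr(all='ignore')
plan([.6523,-.1293,.1675],.183,1)
th=.183; R=np.array([[np.cos(th),-np.sin(th)],[np.sin(th),np.cos(th)]])
p,W=cloud('side',3); cv2.imwrite('pics/s5.png',cv2.resize(p[100:220,190:310],None,fx=5,fy=5,interpolation=cv2.INTER_CUBIC))
L=(W[...,:2]-[.6523,-.1293])@R*1e3; Z=W[...,2]*1e3
for z in range(60,164,6):
    m=(abs(L[...,0])<38)&(L[...,1]>-8)&(L[...,1]<40)&(abs(Z-z)<3); a=L[m]
    if len(a): print(z,len(a),'y',np.percentile(a[:,1],[10,50,90]).round(1),'x',a[:,0].min().round(1),a[:,0].max().round(1))
plan([.6523,-.1293,.1675],.183,1)
E
```

```text
t 10.43 pos [ 0.6527 -0.1289  0.1771] rot [ 3.141e+00 -1.000e-03  1.830e-01] row x 1 [-0.019, 0.014, 0.383] [0.006, -0.012, 0.004]
60 30 y [0.6 3.3 5. ] x -31.8 33.5
66 15 y [1.4 2.7 3.9] x -32.1 33.1
72 12 y [-0.2  2.   3.4] x -32.4 32.5
78 15 y [ 0.8  3.  27.9] x -32.6 28.7
84 37 y [ 0.9 26.2 30.6] x -33.1 31.7
90 35 y [ 0.4 25.1 27.8] x -33.4 34.8
96 35 y [ 1.3 22.4 25.6] x -33.7 34.1
102 30 y [ 0.8  3.4 22.5] x -33.9 34.0
108 33 y [ 0.8 18.7 23.1] x -34.2 33.2
114 31 y [ 2.   4.6 20.7] x -34.5 33.2
120 31 y [ 0.5 12.  19.7] x -34.7 32.5
126 12 y [ 9.1 12.9 15.1] x -7.2 10.5
132 12 y [ 9.5 10.6 12.1] x -7.6 10.0
138 10 y [ 6.5  8.4 11.1] x -8.0 9.6
144 9 y [ 8.1 10.3 11.7] x -8.3 9.3
150 6 y [ 7.7  9.9 11.8] x -5.2 8.8
156 6 y [ 9.9 11.1 12.9] x -9.1 8.6
162 8 y [12.9 16.  16.7] x -9.6 11.5
t 10.58 pos [ 0.6525 -0.1288  0.1768] rot [ 3.141e+00 -1.000e-03  1.830e-01] row x 1 [-0.011, 0.018, 0.37] [0.004, -0.007, 0.004]
```

View pics/s5.png

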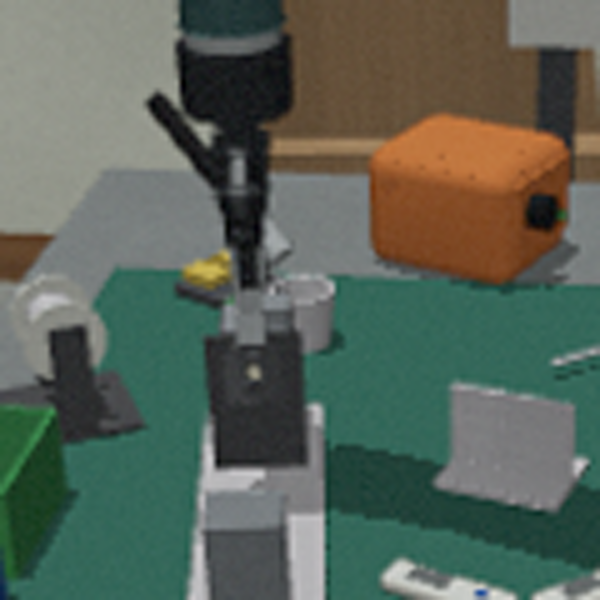

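The crop shows the open clip straddling the hood top (250,320), with the shade in front of the hole (253,372). Alignment is fine, so I'm lowering the last 9.5 mm.

Call:
drive_tool --moves '[[[-0.02,0,0.1,0,0,0],[0,0,0.1,0,0,0],[0,0,0.1,0,0,0],[0,0,0.08,0,0,0],[0,0,0,0,0,0],[0,0,0,0,0,0],[0,0,0,0,0,0]]]'

```text
t: 11.17
ee_pos: [0.6517, -0.1288, 0.1667]
tcp_rot: [-3.142, 0.0, 0.183]
contact_force: [0.5, -0.6, -0.2]
width: 0.0133
gripper_force: 40.7
```

Call:
drive_tool --moves '[[[0,0,0,0,0,0],[0,0,0,0,0,0],[0,0,0,0,0,0],[0,0,0,0,0,0],[0,0,0,0,0,0],[0,0,0,0,0,0],[0,0,0,0,0,0],[0,0,0,0,0,0],[0,0,0,0,0,0],[0,0,0,0,0,0]]]' --claw 1

```text
t: 12.0
ee_pos: [0.6517, -0.1288, 0.1668]
tcp_rot: [3.142, -0.0, 0.183]
contact_force: [-1.0, -0.6, 0.0]
width: 0.0854
gripper_force: 0.0
```

Call:
drive_tool --moves '[[[0,0,-0.3,0,0,0],[0,0,-0.5,0,0,0],[0,0,-0.8,0,0,0],[0,0,-0.8,0,0,0],[0,0,-0.8,0,0,0],[0,0,-0.6,0,0,0],[0,0,0,0,0,0],[0,0,0,0,0,0]]]'

```text
t: 12.67
ee_pos: [0.6527, -0.1291, 0.264]
tcp_rot: [3.14, -0.004, 0.183]
contact_force: [-0.7, 0.2, 0.0]
width: 0.0854
gripper_force: 0.0
```

```bash
python3 - <<'E'
from h import *
np.seterr(all='ignore')
th=.183; R=np.array([[np.cos(th),-np.sin(th)],[np.sin(th),np.cos(th)]])
p,W=cloud('side',3); cv2.imwrite('pics/s6.png',cv2.resize(p[130:220,205:295],None,fx=6,fy=6,interpolation=cv2.INTER_CUBIC))
L=(W[...,:2]-[.6523,-.1293])@R*1e3; Z=W[...,2]*1e3
for z in range(52,190,6):
    m=(abs(L[...,0])<38)&(L[...,1]>-30)&(L[...,1]<40)&(abs(Z-z)<3); a=L[m]
    if len(a): print(z,len(a),'y',np.percentile(a[:,1],[10,50,90]).round(1),'x',a[:,0].min().round(1),a[:,0].max().round(1))
for q in('clip','slit','hood_edge'): print(q,[(round(o['conf'],2),np.round(np.r_[((o['at'][:2]-np.array([.6523,-.1293]))@R)*1e3,o['at'][2]*1e3],1)) for o in optics.spot_point('side',q)][:2])
plan([.453,.215,.2],1.75,16)
E
```

```text
52 32 y [0.6 2.1 4.8] x -35.0 34.1
58 27 y [-0.6  2.6  3.9] x -35.1 33.8
64 24 y [-0.1  2.8  5.3] x -31.9 33.1
70 25 y [1.2 4.4 7.9] x -32.4 32.9
76 37 y [0.4 5.3 9.7] x -32.7 32.1
82 24 y [-3.1  3.1  9.1] x -32.9 31.7
88 31 y [-2.9  4.6  9.3] x -33.3 34.8
94 25 y [ 0.3  5.1 10.6] x -33.4 34.3
100 31 y [1.1 5.6 9.2] x -33.9 33.9
106 32 y [-25.7   3.5   9.7] x -34.1 33.3
112 37 y [-0.2  4.7  8.9] x -34.5 32.6
118 35 y [0.4 3.8 5.8] x -34.7 32.6
124 7 y [0.1 4.4 6.1] x -10.2 7.3
130 9 y [4.5 5.7 6.3] x -7.3 7.1
136 6 y [6.7 7.6 9.5] x -7.7 9.9
142 6 y [ 6.5  8.6 10.6] x -7.9 9.6
148 11 y [10.9 12.2 13.1] x -8.6 8.8
154 8 y [ 6.2 14.1 14.5] x -9.0 8.3
160 8 y [ 7.8 15.1 17.7] x -9.5 7.9
166 18 y [-11.4  15.7  18.1] x -9.3 8.3
172 18 y [-15.4 -12.5  19.4] x -9.4 10.4
178 10 y [-15.2  20.2  23.4] x -7.2 9.9
clip [(0.46, array([  3.5,   1.7, 131.5])), (0.31, array([  0.3,  -4.1, 121.9]))]
slit [(0.71, array([ 2.1,  4.1, 91.9]))]
hood_edge [(0.64, array([-131.2,  326.1,    7.9])), (0.62, array([  0.5,  -1.8, 118. ]))]
t 12.97 pos [ 0.651  -0.1286  0.2603] rot [-3.14e+00  2.00e-03  1.83e-01] row x 16 [0.424, -1.015, 0.151] [-0.002, 0.001, -0.935]
```

View pics/s6.png

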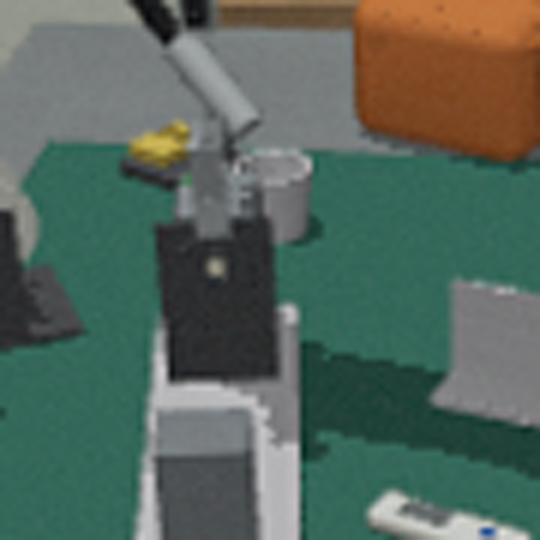

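The crop shows the clip on the hood top at (210,190), handles up, the shade dark on dark in front, and the hole visible through the slit at (215,267). Cloud values also agree with a seated clip. Next is the prism.

```bash
python3 -c "
from h import *
plan([.4527,.2153,.2],1.749,20)"
```

```text
t 12.97 pos [ 0.651  -0.1286  0.2603] rot [-3.14e+00  2.00e-03  1.83e-01] row x 20 [0.346, -0.81, 0.121] [-0.001, 0.0, -0.748]
```

Call:
drive_tool --moves '[[[0.346,-0.81,0.12,0,0,-0.748],[0.346,-0.81,0.12,0,0,-0.748],[0.346,-0.81,0.12,0,0,-0.748],[0.346,-0.81,0.12,0,0,-0.748],[0.346,-0.81,0.12,0,0,-0.748],[0.346,-0.81,0.12,0,0,-0.748],[0.346,-0.81,0.12,0,0,-0.748],[0.346,-0.81,0.12,0,0,-0.748],[0.346,-0.81,0.12,0,0,-0.748],[0.346,-0.81,0.12,0,0,-0.748]]]'

```text
t: 13.8
ee_pos: [0.6228, 0.0851, 0.2307]
tcp_rot: [-3.141, 0.001, 0.971]
contact_force: [0.9, -0.1, -0.5]
width: 0.0858
gripper_force: 0.0
```

Call:
drive_tool --moves '[[[0.346,-0.81,0.12,0,0,-0.748],[0.346,-0.81,0.12,0,0,-0.748],[0.346,-0.81,0.12,0,0,-0.748],[0.346,-0.81,0.12,0,0,-0.748],[0.346,-0.81,0.12,0,0,-0.748],[0.346,-0.81,0.12,0,0,-0.748],[0.346,-0.81,0.12,0,0,-0.748],[0.346,-0.81,0.12,0,0,-0.748],[0.346,-0.81,0.12,0,0,-0.748],[0.346,-0.81,0.12,0,0,-0.748],[0,0,0,0,0,0],[0,0,0,0,0,0]]]'

```text
t: 14.8
ee_pos: [0.4518, 0.2149, 0.201]
tcp_rot: [-3.14, 0.0, 1.751]
contact_force: [0.0, 0.2, 0.3]
width: 0.0854
gripper_force: 0.0
```

```bash
python3 - <<'E'
from h import *
np.seterr(all='ignore')
plan([.4527,.2153,.08],1.749,6)
s=env.observe(); th=.178; R=np.array([[np.cos(th),-np.sin(th)],[np.sin(th),np.cos(th)]])
for c in('side','top'):
    p,W=cloud(c,3); L=(W[...,:2]-[.4527,.2153])@R*1e3; Z=W[...,2]*1e3
    for n,a,z0,z1 in(('rack',(40,90),15,25),('prism',(14,20),56,72),('tip',(80,25),176,184),('pad',(80,25),184,200)):
        m=(abs(L[...,0])<a[0])&(abs(L[...,1])<a[1])&(Z>z0)&(Z<z1); l=L[m]
        if len(l)>3: print(c,n,len(l),'x',np.percentile(l[:,0],[3,97]).round(1),'y',np.percentile(l[:,1],[3,97]).round(1), 'z',np.percentile(Z[m],[2,98]).round(1))
plan([.4527,.2153,.08],1.749,6)
E
```

```text
t 14.8 pos [0.4518 0.2149 0.201 ] rot [-3.14   0.     1.751] row x 6 [0.002, 0.007, 0.807] [-0.002, 0.001, 0.003]
side rack 467 x [-23.6  24.2] y [-67.2  75.5] z [16.5 22.5]
side prism 41 x [-6.3  7.2] y [-9.2 14.2] z [56.3 67.4]
top rack 15 x [ 2.7 24.3] y [-76.1 -68.7] z [17.8 23.9]
t 15.1 pos [0.4542 0.2146 0.2019] rot [3.141 0.    1.749] row x 6 [0.006, -0.009, 0.813] [0.001, 0.0, -0.0]
```

Call:
drive_tool --moves '[[[0,0,0.6,0,0,0],[0,0,0.7,0,0,0],[0,0,0.7,0,0,0],[0,0,0.7,0,0,0],[0,0,0.7,0,0,0],[0,0,0.7,0,0,0],[0,0,0.7,0,0,0],[0,0,0.7,0,0,0],[0,0,0.5,0,0,0],[0,0,0.2,0,0,0],[0,0,0,0,0,0],[0,0,0,0,0,0]]]'

```text
t: 16.1
ee_pos: [0.4537, 0.2148, 0.047]
tcp_rot: [3.141, -0.0, 1.75]
contact_force: [-0.9, -0.0, 0.0]
width: 0.0853
gripper_force: 0.0
```

Call:
drive_tool --moves '[[[0,0,0,0,0,0],[0,0,0,0,0,0],[0,0,0,0,0,0]]]'

```text
t: 16.35
ee_pos: [0.454, 0.2151, 0.0477]
tcp_rot: [3.14, -0.0, 1.75]
contact_force: [-0.3, 0.0, 0.3]
width: 0.0858
gripper_force: 0.0
```

```bash
python3 -c "
from h import *
plan([.4527,.2153,.046],1.749,1)
p,_=optics.grab_frame('side'); cv2.imwrite('pics/s7.png',cv2.resize(p[190:290,240:340],None,fx=6,fy=6,interpolation=cv2.INTER_CUBIC))
plan([.4527,.2153,.046],1.749,1)"
```

```text
t 16.35 pos [0.454  0.2151 0.0477] rot [ 3.14 -0.    1.75] row x 1 [0.018, -0.051, 0.068] [0.018, -0.003, 0.01]
t 16.4 pos [0.4539 0.215  0.0476] rot [ 3.14 -0.    1.75] row x 1 [0.019, -0.044, 0.062] [0.015, -0.002, 0.01]
```

View pics/s7.png

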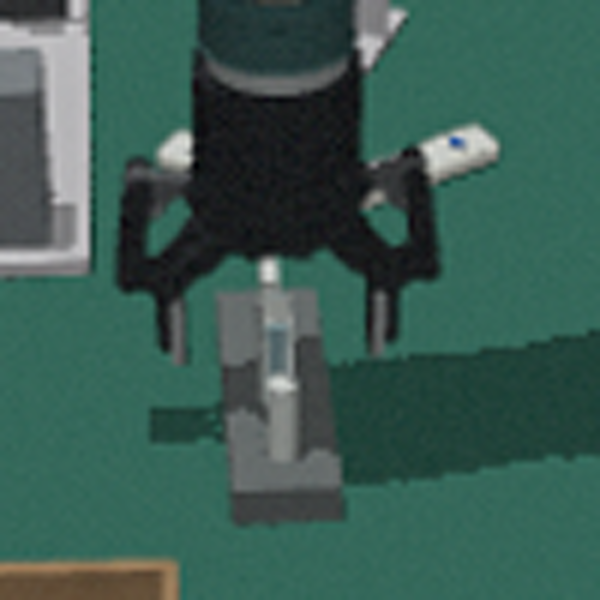

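The crop shows fingers at (173,330) and (380,330), symmetric about the prism (278,345), whose clear window faces the camera. The pads will close on the frosted sides.

Call:
drive_tool --moves '[[[0.01,-0.03,0.06,0,0,0],[0,0,0,0,0,0],[0,0,0,0,0,0],[0,0,0,0,0,0],[0,0,0,0,0,0],[0,0,0,0,0,0],[0,0,0,0,0,0],[0,0,0,0,0,0],[0,0,0,0,0,0],[0,0,0,0,0,0],[0,0,0,0,0,0],[0,0,0,0,0,0]]]' --claw -1 --force 30

```text
t: 17.4
ee_pos: [0.4532, 0.2151, 0.0455]
tcp_rot: [3.14, -0.0, 1.75]
contact_force: [3.7, -0.4, -1.1]
width: 0.0135
gripper_force: 32.5
```

Call:
drive_tool --moves '[[[0,0,-0.2,0,0,0],[0,0,-0.3,0,0,0],[0,0,-0.5,0,0,0],[0,0,-0.7,0,0,0],[0,0,-0.8,0,0,0],[0,0,-0.8,0,0,0],[0,0,-0.8,0,0,0],[0,0,-0.8,0,0,0],[0,0,-0.8,0,0,0],[0,0,-0.3,0,0,0],[0,0,0,0,0,0],[0,0,0,0,0,0]]]'

```text
t: 18.4
ee_pos: [0.4516, 0.2147, 0.1947]
tcp_rot: [-3.14, 0.0, 1.75]
contact_force: [-0.3, 0.5, -0.8]
width: 0.0133
gripper_force: 32.7
```

```bash
python3 - <<'E'
from h import *
np.seterr(all='ignore')
plan([.6359,-.0408,.2],1.754,16)
s=env.observe(); th=s['tcp_rot'][2]-np.pi/2; R=np.array([[np.cos(th),-np.sin(th)],[np.sin(th),np.cos(th)]])
for c in('side','top'):
    p,W=cloud(c,3); L=(W[...,:2]-s['ee_pos'][:2])@R*1e3; Z=(W[...,2]-s['ee_pos'][2])*1e3
    m=(abs(L[...,0])<14)&(abs(L[...,1])<30)&(Z<-22)&(Z>-60); l=np.c_[L[m],Z[m]]
    if len(l)>3: print(c,len(l),np.percentile(l,[3,50,97],axis=0).round(1).tolist(),np.polyfit(l[:,2],l[:,0],1).round(3))
    for q in('prism_mid','prism'): print(c,q,[(round(o['conf'],2),np.round(o['at'],4),np.round(np.r_[(o['at'][:2]-s['ee_pos'][:2])@R,o['at'][2]-s['ee_pos'][2]]*1e3,1)) for o in optics.spot_point(c,q)][:3])
E
```

```text
t 18.4 pos [0.4516 0.2147 0.1947] rot [-3.14  0.    1.75] row x 16 [-0.711, 0.338, -0.013] [-0.001, 0.0, -0.002]
side 28 [[-6.7, -5.5, -38.7], [-1.2, 13.2, -31.3], [5.4, 15.3, -24.2]] [-0.061 -2.545]
side prism_mid [(0.59, array([0.6444, 0.356 , 0.    ]), array([ 214.9,  104.6, -194.7])), (0.52, array([0.4502, 0.2195, 0.1843]), array([ -0.5,   5. , -10.4]))]
side prism [(0.56, array([0.453 , 0.2076, 0.1532]), array([  0.1,  -7.3, -41.5]))]
top prism_mid []
top prism []
```

The prism is held, with its middle 10 mm below the TCP. Moving over the beam's middle.

Call:
drive_tool --moves '[[[-0.711,0.338,0,0,0,0],[-0.711,0.338,0,0,0,0],[-0.711,0.338,0,0,0,0],[-0.711,0.338,0,0,0,0],[-0.711,0.338,0,0,0,0],[-0.711,0.338,0,0,0,0],[-0.711,0.338,0,0,0,0],[-0.711,0.338,0,0,0,0],[-0.711,0.338,0,0,0,0],[-0.711,0.338,0,0,0,0]]]'

```text
t: 19.73
ee_pos: [0.5678, 0.0542, 0.1952]
tcp_rot: [3.142, -0.0, 1.75]
contact_force: [-0.2, 0.7, 0.5]
width: 0.0139
gripper_force: 32.7
```

Call:
drive_tool --moves '[[[-0.711,0.338,0,0,0,0],[-0.711,0.338,0,0,0,0],[-0.711,0.338,0,0,0,0],[-0.711,0.338,0,0,0,0],[-0.711,0.338,0,0,0,0],[-0.711,0.338,0,0,0,0],[0,0,0,0,0,0],[0,0,0,0,0,0],[0,0,0,0,0,0]]]'

```text
t: 20.48
ee_pos: [0.6356, -0.0405, 0.1949]
tcp_rot: [-3.141, -0.001, 1.75]
contact_force: [0.2, 0.2, -1.0]
width: 0.0136
gripper_force: 32.6
```

```bash
python3 -c "
from h import *
plan([.636,-.0415,.0975],1.754,8)"
```

```text
t 20.48 pos [ 0.6356 -0.0405  0.1949] rot [-3.141e+00 -1.000e-03  1.750e+00] row x 8 [-0.005, 0.001, 0.487] [-0.001, -0.001, -0.005]
```

Call:
drive_tool --moves '[[[0,0,0.4,0,0,-0.04],[0,0,0.5,0,0,0],[0,0,0.5,0,0,0],[0,0,0.5,0,0,0],[0,0,0.5,0,0,0],[0,0,0.5,0,0,0],[0,0,0.5,0,0,0],[0,0,0.4,0,0,0],[0,0,0.1,0,0,0],[0,0,0,0,0,0],[0,0,0,0,0,0],[0,0,0,0,0,0]]]'

```text
t: 21.48
ee_pos: [0.637, -0.041, 0.0986]
tcp_rot: [3.14, 0.001, 1.754]
contact_force: [0.0, 0.1, -0.1]
width: 0.0135
gripper_force: 32.7
```

```bash
python3 - <<'E'
from h import *
np.seterr(all='ignore')
o=np.array([.636,-.0415])
P=[]
th=.184; R=np.array([[np.cos(th),-np.sin(th)],[np.sin(th),np.cos(th)]])
plan([*o,.0975],1.754,1)
for c in('side','top'):
    p,W=cloud(c,3); cv2.imwrite(f'pics/{c}8.png',p); L=(W[...,:2]-o)@R*1e3; Z=W[...,2]*1e3
    P.append(env.observe()['ee_pos'])
    for n,x0,x1,y0,y1,z0,z1 in(('prism',-14,14,-30,30,52,80),('rec',-40,40,85,165,105,116),('lamp',-40,40,-100-90,-20-90,105,116),('hood',-40,40,-100,-80,40,123),('hoodtop',-40,40,-100,-80,116,124),('clip',-25,25,-125,-60,135,190),('basefar',-60,60,-20,80,6,18)):
        m=(L[...,0]>x0)&(L[...,0]<x1)&(L[...,1]>y0)&(L[...,1]<y1)&(Z>z0)&(Z<z1); l=np.c_[L[m],Z[m]]
        if len(l)>3: print(c,n,len(l),np.percentile(l,[3,50,97],axis=0).round(1).tolist())
    for q in('prism_mid','beam_mid','slit','clip'): print(c,q,[(round(a['conf'],2),np.round(np.r_[(a['at'][:2]-o)@R,a['at'][2]]*1e3,1).tolist()) for a in optics.spot_point(c,q)][:2])
print(P)
a=cv2.imread('pics/side8.png')[120:240,190:310]
cv2.imwrite('pics/s8.png',cv2.resize(a,None,fx=5,fy=5,interpolation=cv2.INTER_CUBIC))
E
```

```text
t 21.48 pos [ 0.637  -0.041   0.0986] rot [3.140e+00 1.000e-03 1.754e+00] row x 1 [-0.014, -0.041, 0.045] [0.015, 0.006, 0.002]
side prism 21 [[-5.8, 8.8, 62.3], [-1.7, 13.1, 69.4], [5.1, 16.9, 78.9]]
side rec 141 [[-22.8, 115.4, 106.2], [1.0, 140.0, 111.1], [22.5, 157.1, 112.9]]
side hood 107 [[-34.7, -92.5, 40.5], [-20.4, -86.4, 80.4], [34.0, -80.7, 114.1]]
side basefar 147 [[-43.5, -16.9, 9.2], [-29.6, 35.0, 11.2], [43.6, 76.1, 13.1]]
side prism_mid [(0.61, [1.5, 2.7, 89.8]), (0.58, [2.1, -85.9, 90.9])]
side beam_mid [(0.76, [2.2, -4.0, 88.5])]
side slit [(0.55, [0.4, -83.6, 90.7])]
side clip []
top rec 230 [[-23.5, 110.1, 106.7], [-1.4, 131.3, 112.1], [22.7, 152.7, 115.8]]
top lamp 286 [[-23.1, -177.5, 108.0], [-1.2, -150.9, 112.5], [23.7, -123.3, 115.6]]
top clip 13 [[-8.2, -108.9, 171.1], [0.7, -107.7, 176.4], [9.2, -106.1, 182.1]]
top basefar 381 [[-41.8, 24.7, 7.9], [9.2, 57.7, 12.4], [43.9, 78.7, 16.8]]
top prism_mid []
top beam_mid [(0.91, [0.3, -3.4, 89.3])]
top slit []
top clip []
[array([ 0.63686751, -0.0409697 ,  0.09871921]), array([ 0.63614866, -0.04082038,  0.097833  ])]
```

View pics/s8.png

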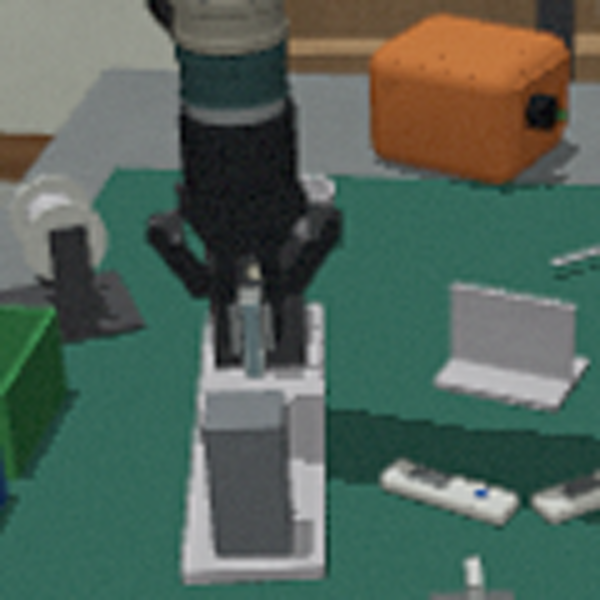

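The crop shows the prism upright between the fingers at (253,335), with the clear window facing the receiver along the beam. It is centred on the tester laterally. I'm making a final nudge of about 0.7 mm along the beam and settling, then handing in.

Call:
drive_tool --moves '[[[0.03,0,0,0,0,0],[0,0,0,0,0,0],[0,0,0,0,0,0],[0,0,0,0,0,0],[0,0,0,0,0,0],[0,0,0,0,0,0]]]'

```text
t: 22.68
ee_pos: [0.636, -0.0401, 0.0978]
tcp_rot: [3.142, 0.0, 1.754]
contact_force: [0.0, -0.4, -0.2]
width: 0.0134
gripper_force: 32.7
```

```bash
python3 -c "
from rig import env
s=env.observe();print(s['t'],s['ee_pos'],s['tcp_rot'],s['width'])
print(env.job_done())"
```

```text
22.6833 [ 0.6360231  -0.04006437  0.09777285] [3.14157032e+00 2.64502714e-06 1.75427410e+00] 0.013448844433026123
the job is handed in; nothing more can be done
None
```

I handed the job in at about 22.7 s (no verdict came back): the clip sits on the hood with its slit in front of the lamp's hole, and the prism is held upright in the beam by its frosted faces, centred to within about 1 mm across the beam and probably 2–3 mm along it.

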